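# Set the stroke stop of a hand-lever plate press by feel

## Task

A lidded well plate lies in the sprung nest of the hand-lever press, and the press's stroke stop must be set for it. Push the lever gently down, through the soft travel, until the resistance firms up, and leave the lever down with the plate clamped but not crushed. Then note that travel on the press: slide the stop collar up its rod until it just touches the underside of the ram's stop arm, without prising the press open, and let go, leaving the other things on the bench alone.

Things in the scene. Friction and masses are not known exactly. Their poses are not given: they have to be found in the camera images.
- press: the white hand-lever plate press, 220 x 225 mm base, 215 mm to the top of its head, fixed to the bench; origin under the base at bench level, its x axis points from the front (lever ball, plate) to the rear (column), y to the side with the stop rod (left seen from the robot at yaw 0; the lever is on the right side), z up. The ram slides straight down 35 mm per rad of lever swing.
- lever_pivot (a point): centre of the lever's pivot, on the right side of the press head, 180 mm above the bench; the lever swings about the press's y axis
- lever_knob (a point): centre of the black ball (34 mm diameter) at the end of the lever, 170 mm from the pivot towards the front. At rest the lever points 35 degrees up, ball 278 mm above the bench. Pushing the ball down takes about 4 to 6 N of steady drag, which fades from the reading while the push pauses; the press is properly closed at 7 to 11 N above that drag, and beyond about 16 N above it the plate is crushed.
- lever (a joint): lever swing, rad, 0 = fully up, grows downwards to 1.2. A friction brake holds it where it is left; let go after closing, it springs back a few mm. At about 0.63 the platen meets the plate; the nest then gives softly (about 1 N at the ball) for a hidden 2 to 10 mm of ram travel until the plate lands on the block beneath (0.68 to 0.92) and the push firms up, about 1 N per mm of ball travel.
- platen: pressing plate under the ram, 78 x 118 mm, with a black rubber face that is 80 mm above the bench with the press open; stiff cushion behind it (25 N per mm). Its pose: origin at bench level below the ram axis with the press open, moves down with the ram
- plate: the white lidded 96-well plate in the nest, 86 x 128 x 14 mm, long side across the press; origin at the centre of its underside, 44 mm above the bench at the start
- stop_arm_underside (a point): lowest face of the eye (24 mm diameter) at the end of the ram's stop arm, on the axis of the stop rod, 125 mm above the bench with the press open; it moves down with the ram
- collar_top (a point): centre of the upper face of the black stop collar (26 mm diameter, 14 mm high) on the 10 mm stop rod, on the rod's axis; this face is to touch the stop arm's underside
- collar_tab (a point): grip point of the collar's flat tab, which points from the rod to the front of the press: tab 10 mm thick (along the press's y), 14 mm high, ends 15 mm further to the front; this point is 60 mm in front of the rod axis and 7 mm below the collar's upper face
- collar (a joint): height of the stop collar on its rod, m, 0 = lowest, grows upwards to 0.075; it slides straight up and down, takes about 3 N to move and stays where it is left. Pushing it up against the stop arm with more than about 15 N prises the closed press open again
- timer: bench timer, 70 x 62 x 19 mm, bystander; origin at its underside
- tips: closed clear tip box, 94 x 122 x 75 mm, bystander; origin at its underside
- tube_tall: standing 50 ml tube, 34 mm diameter, 118 mm high, bystander; origin at its underside
- tube_tall2: another standing 50 ml tube, 34 mm diameter, 118 mm high, bystander; origin at its underside
- dish: 90 mm dish, 14 mm high, bystander, the lower of a stack of two; origin at its underside
- dish2: 90 mm dish, 14 mm high, bystander, the upper of the stack; origin at its underside
- marker: marker pen lying on the bench, 17 x 135 x 16 mm, bystander; origin at its underside
Mind the look-alikes: they are no part of the job. What is shaped like the plate but orange is not meant.

How it is judged:
On the way:
1. the lever is pushed until the press is firmly closed on the plate (more than 20 N of clamping), the stop collar still well below the stop arm (contact force between platen and plate above 20 N and z of collar_top in the frame of stop_arm_underside below -0.006 m), for 0.3 s.
At the end, for the whole second after the job is handed in: the lever is down with the platen still clamping the plate (more than 10 N), the collar's upper face is within 1.5 mm of the stop arm's underside and at rest, and the robot touches nothing (contact force between platen and plate above 10 N and z of collar_top in the frame of stop_arm_underside between -0.0015 and 0.0015 m and velocity of joint collar below 0.005 m/s).
It fails at once if the plate is crushed (clamped with more than 85 N) (contact force between platen and plate above 85 N).
It fails at once if a bystander is moved by more than 30 mm (distance of any of timer, tips, tube_tall, tube_tall2, dish, dish2, marker from where it was at the start of the episode above 0.03 m).
It also fails if it takes over 72 s, if anything falls off the work surface, if the arm or the gripper's body presses on something with over 40 N, if the wrist force passes 120 N, or if a joint passes its speed limit or range.

## Robot

A 6-joint arm with a two-finger parallel gripper is mounted at the origin on a cart in front of the work surface, level with it; the furniture and walls round the work are solid. World frame = base frame: x ahead of the robot, y to its left, z up, the work surface at z = 0. Lengths are in m, angles in rad, forces in N, time in s.
With the tool pointing down it reaches from about 0.4 to 0.925 m from the base axis. Payload 3.4 kg.
Tool frame: the origin (TCP) lies at the centre of the arm's flange, where the gripper is bolted on; the fingertips stand 173 mm ahead of it and the grasp point (between the pads) lies 155 mm ahead of it; z points along the fingers, y is the direction in which the jaws open and shut (so a half turn about z gives the same grasp; the last joint's range is limited). The gripper opens to 85 mm and grips with 20 to 120 N. Pads are 22 mm wide; open, the fingers measure 114 mm over their backs; the gripper's body (76 mm by 85 mm) begins 54 mm behind the grasp point. The pads swing forward as they close: fully open they stand 13 mm farther back than shut.
Start: joints at [1.183, 0.307, 1.506, -0, 1.328, -0.073], TCP at [0.178, 0.547, 0.405] pointing down, gripper open.
Joint ranges: [-3.12, 3.12], [-1.05, 2.28], [0.14, 2.33], [-1.42, 4.57], [0.1, 2.73], [-2.68, 2.68]. Speed limits (rad/s): [2.57, 2.57, 3.14, 3.14, 3.14, 3.14].

## Interface

Orientations are given as [roll, pitch, yaw] about the fixed x, y, z axes, in that order (R = Rz(yaw) Ry(pitch) Rx(roll)).
In Python, from plant import get_obs, get_image, job gives the robot as it stands.
- The arm moves only by the tool play_rows, never from a script. Its argument "steps" is a list of rows, each an object with "translation": the shift along the tool's x, y, z in mm, a list of three; "rotation": the turn, a rotation vector about the tool's x, y, z in degrees, a list of three; "hand": the closure, from 0 (fully open) to 1 (shut). In form: [{"translation": [tx, ty, tz], "rotation": [wx, wy, wz], "hand": hand}, ...]. A call has 1 to 10 rows; each row is the pose to reach, as a shift and turn from the pose commanded when the call began, along the tool's axes at that moment; what a row does not reach only later rows make up. A row lasts 1/12 s, in which the tool goes at most 41.7 mm and 7.16 degrees, less where a joint would pass 70% of its speed; a pose out of reach is approached as far as the arm can. A call with a gripper value outside its range is refused whole. The fingers move at their own pace and stop on an object; "squeeze" is the grip in N (left out, the last holds). Time passes only in rows, so rows that repeat a pose let the fingers close. It gives the time, the measured TCP pose, the force and the opening at its end, in the units of the state.
- get_obs(): the state, without advancing time (a new reading comes with each control period).
- get_image(name): name is "scene" or "top"; returns a dict with "color" (480x640x3 uint8, red, green, blue), "fov_y" (degrees; the focal length in pixels is half the picture's height over the tangent of half this angle, whatever the lens; pixels are square), "cx", "cy" (the principal point, pixels), "dist_coeffs" ([k1, k2, p1, p2, k3] as OpenCV has them; the pictures are not rectified), "origin" and "attitude" of the camera in the world. Camera axes: x right, y down, z forward; pixel columns grow to the right and rows downward; lengths in m; the calibration is good to about 2 mm. A picture is of the moment at which its call begins. There is no depth.
- job.sign_off(): hands the job in, once; it reports no verdict.
The state is a dict: "clock": time; "joint_pos": joint angles; "qd": joint speeds; "tau": joint torques, N m; "position": TCP position; "orientation": TCP orientation; "ft_force": force on the tool from outside, world axes, zero at the start; "ft_torque": the same for the moment, N m; "grip_width": finger opening in m.
Only numpy, scipy, OpenCV 4.12 (cv2) and the standard library are available. Lean on these libraries where they do the work, as an engineer would, in place of code of your own. Each camera call takes 0.05 s, during which the arm holds its last target.

## Working session

There is one attempt and no reset: what is moved stays moved. The work goes in short steps, Python scripts to look and compute and a tool call to move; the robot and the scene stay as the last step left them, time stands still between calls to the robot, and variables do not carry over. Pictures are saved under pics/ and viewed, and the job is handed in when it is done.

Besides the shell and the picture viewer there is one more tool, called as name(argument=value, ...) on one line, values as JSON. play_rows: Moves the arm, as the interface text tells. Its arguments: {"type":"object","properties":{"steps":{"type":"array","items":{"type":"object","properties":{"translation":{"type":"array","items":{"type":"number"}},"rotation":{"type":"array","items":{"type":"number"}},"hand":{"type":"number"}}}},"squeeze":{"type":"number"}},"required":["steps"]}

```bash
mkdir -p pics; ls
cat > h.py <<'E'
import numpy as np,cv2,sys
sys.path.insert(0,'.')
from plant import get_obs,get_image,job
from scipy.spatial.transform import Rotation as Ro
def snap(n,f):
    im=get_image(n); cv2.imwrite('pics/'+f+'.png',im['color'][:,:,::-1]); 
    import pickle; pickle.dump(im,open('pics/'+f+'.pkl','wb')); return im
E
python3 - <<'E'
from h import *
for n in('scene','top'):
    im=snap(n,n+'0'); print({k:v for k,v in im.items() if k!='color'})
print(get_obs())
E
```

```text
pics
{'fov_y': 55.21038741180894, 'cx': 317.95706193337463, 'cy': 240.27024283398268, 'dist_coeffs': array([-0.05396785,  0.        ,  0.        ,  0.        ,  0.        ]), 'origin': array([ 0.14459697, -0.51808623,  0.93010247]), 'attitude': array([-2.38193915, -0.00663137, -0.557582  ])}
{'fov_y': 49.75462516096407, 'cx': 309.60601569846034, 'cy': 230.43168372546623, 'dist_coeffs': array([-0.11104771,  0.        ,  0.        ,  0.        ,  0.        ]), 'origin': array([0.42997121, 0.06832996, 1.44328502]), 'attitude': array([-3.04764169e+00,  1.04458256e-03, -1.55494830e+00])}
{'clock': 0.1, 'joint_pos': array([ 1.18250931e+00,  3.07468614e-01,  1.50752302e+00,  1.83767887e-05,
        1.32842201e+00, -7.35058140e-02]), 'qd': array([ 0.00222244, -0.00105272, -0.00407404,  0.00048666,  0.00061779,
       -0.00105407]), 'tau': array([ 1.36611718e-03, -4.58531356e+01, -2.52607942e+01, -2.48038932e-04,
        5.48510958e-03, -1.73038160e-05]), 'position': array([0.17793079, 0.54645285, 0.40389726]), 'orientation': array([-3.13977789e+00, -1.51516595e-04,  2.82680688e+00]), 'ft_force': array([ 0.29141166, -0.54133564,  0.38524621]), 'ft_torque': array([0.01044791, 0.00934751, 0.00581245]), 'grip_width': 0.08519268497969501}
```

View pics/scene0.png

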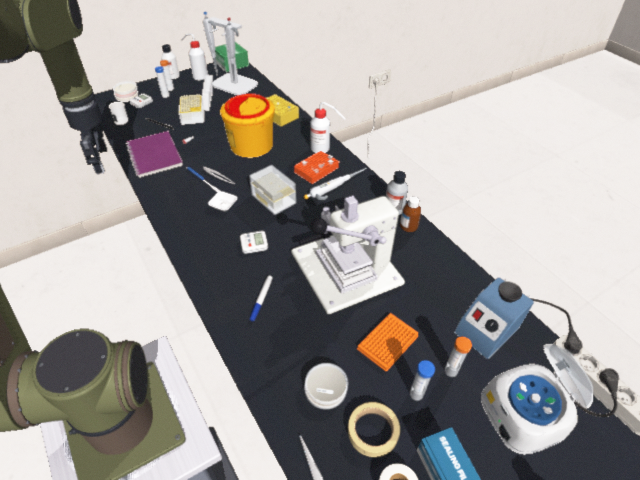

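View pics/top0.png

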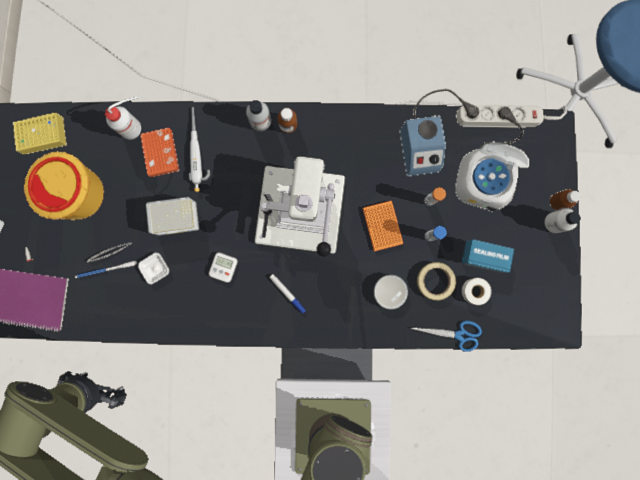

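Run:
```python
import cv2
a=cv2.imread('pics/scene0.png')[180:320,270:430];cv2.imwrite('pics/sc1.png',cv2.resize(a,None,fx=4.8,fy=4.2*4.8/4.8,interpolation=cv2.INTER_CUBIC))
a=cv2.imread('pics/top0.png')[145:265,245:365];cv2.imwrite('pics/tc1.png',cv2.resize(a,None,fx=5,fy=5,interpolation=cv2.INTER_CUBIC))
```

```text
(no output)
```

View pics/sc1.png

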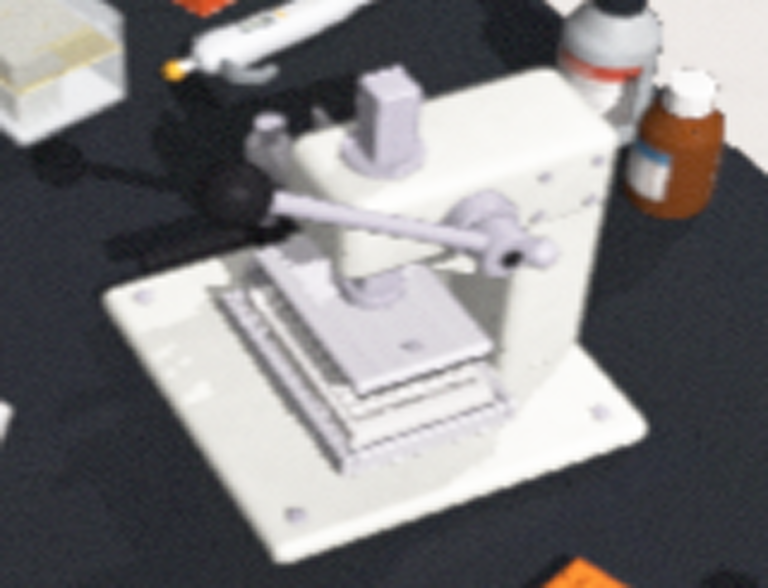

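View pics/tc1.png

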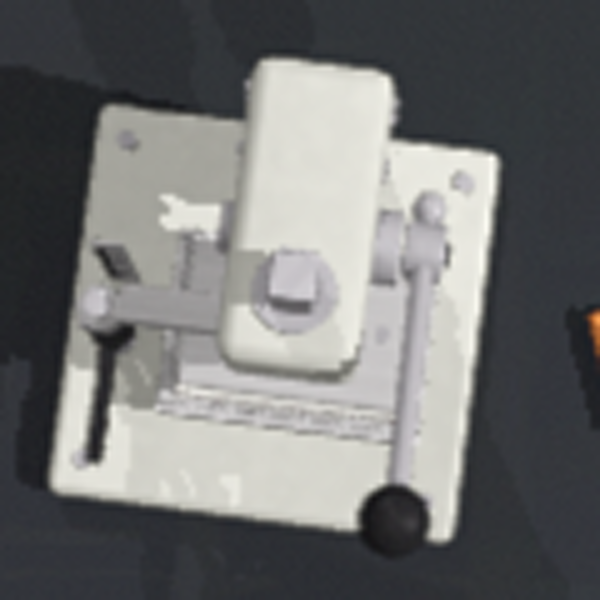

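The press is front‑facing the robot and rotated about −7° (base corners in the top view at (265,166), (345,175.6), (255,243.4), (334.6,254)). The ball is at top (324,249) and scene (319.4,225.7), and the stop-rod top is at top (264.4,206) and scene (325.8,209). The tab runs from the rod to about (264,237) in the top view.

```bash
cat >> h.py <<'E'
import pickle
C={n:pickle.load(open(f'pics/{n}0.pkl','rb')) for n in('scene','top') } if __import__('os').path.exists('pics/top0.pkl') else {}
def ray(n,p):
    c=C[n];f=240/np.tan(np.radians(c['fov_y']/2));K=np.array([[f,0,c['cx']],[0,f,c['cy']],[0,0,1]])
    u=cv2.undistortPoints(np.array([[p]],float),K,c['dist_coeffs'])[0,0]
    return c['origin'],Ro.from_euler('xyz',c['attitude']).apply([u[0],u[1],1])
def atz(n,p,z):
    o,d=ray(n,p);return o+d*(z-o[2])/d[2]
def proj(n,P):
    c=C[n];f=240/np.tan(np.radians(c['fov_y']/2));K=np.array([[f,0,c['cx']],[0,f,c['cy']],[0,0,1]])
    R=Ro.from_euler('xyz',c['attitude']).as_matrix().T
    return cv2.projectPoints(np.atleast_2d(np.array(P,float)),cv2.Rodrigues(R)[0],-R@c['origin'],K,c['dist_coeffs'])[0][:,0]
def tri(pt,ps):
    o1,d1=ray('top',pt);o2,d2=ray('scene',ps)
    s=np.linalg.lstsq(np.c_[d1,-d2],o2-o1,rcond=None)[0]
    a=o1+s[0]*d1;b=o2+s[1]*d2;return (a+b)/2,np.linalg.norm(a-b)
E
python3 - <<'E'
from h import *
np.set_printoptions(precision=4,suppress=True)
print('ball',tri((324,249),(319.4,225.7)),atz('top',(324,249),.278),atz('scene',(319.4,225.7),.278))
print('rodtop',tri((264.4,206),(325.8,209)))
for z in(.012,.02,.03):
    c=[atz('top',p,z)[:2] for p in((255,243.4),(334.6,254),(345,175.6),(265,166))]
    s=[(265+0)]
    print(z,np.array(c).ravel(),[np.linalg.norm(c[i]-c[i-1]) for i in range(4)],np.mean(c,0),[np.degrees(np.arctan2(*(c[a]-c[b])[::-1])) for a,b in((3,0),(2,1),(0,1),(3,2))])
for z in(.05,.07,.09):print(atz('top',(264,237),z))
E
```

```text
ball (array([0.4989, 0.0378, 0.2787]), np.float64(0.001562005008251045)) [0.4982 0.0382 0.278 ] [0.5    0.0381 0.278 ]
rodtop (array([0.612, 0.186, 0.154]), np.float64(0.0013631203014370123))
0.012 [ 0.5263  0.2229  0.5004  0.0018  0.7211 -0.025   0.7452  0.2005] [np.float64(0.22004798072003628), np.float64(0.22263736632225126), np.float64(0.2223603883407933), np.float64(0.22686806227589806)] [0.6232 0.1   ] [np.float64(-5.832081096872223), np.float64(-6.927902653273362), np.float64(83.32579365391248), np.float64(83.91525721321986)]
0.02 [ 0.5257  0.222   0.5     0.0021  0.7195 -0.0245  0.7434  0.1998] [np.float64(0.21881804830613438), np.float64(0.22139296084082175), np.float64(0.2211175309953485), np.float64(0.2256000098149792)] [0.6222 0.0999] [np.float64(-5.832081096872227), np.float64(-6.9279026532733665), np.float64(83.3257936539125), np.float64(83.91525721321985)]
0.03 [ 0.5251  0.221   0.4995  0.0026  0.7175 -0.0239  0.7412  0.1989] [np.float64(0.2172806327887568), np.float64(0.2198374539890348), np.float64(0.2195639593135426), np.float64(0.2240149442388306)] [0.6208 0.0996] [np.float64(-5.832081096872225), np.float64(-6.9279026532733585), np.float64(83.32579365391251), np.float64(83.91525721321987)]
[0.5414 0.1949 0.05  ]
[0.5398 0.193  0.07  ]
[0.5382 0.1912 0.09  ]
```

```bash
cat >> h.py <<'E'
def to(P,yaw=np.radians(173.6),frm=None):
    o=get_obs();p=o['position'];r=Ro.from_euler('xyz',o['orientation'])
    t=Ro.from_euler('xyz',[np.pi,0,yaw])
    print('t',o['clock'],'pos',p.round(4),'F',o['ft_force'].round(2),'w',round(o['grip_width'],4))
    print('shift mm',(1000*r.inv().apply(np.array(P)-p)).round(1),'rot',np.degrees((r.inv()*t).as_rotvec()).round(2))
E
python3 -c "
from h import *
to([.499,.038,.515])"
```

```text
t 0.1 pos [0.1779 0.5465 0.4039] F [ 0.29 -0.54  0.39] w 0.0852
shift mm [-462.7 -384.3 -110.5] rot [ -0.1   -0.02 -11.64]
```

play_rows(steps=[{"translation":[-20,-20,-40],"rotation":[0,0,0],"hand":1},{"translation":[-50,-42,-70],"rotation":[0,0,-6],"hand":1},{"translation":[-462.7,-384.3,-110.5],"rotation":[0,0,-11.64],"hand":1},{"translation":[-462.7,-384.3,-110.5],"rotation":[0,0,-11.64],"hand":1},{"translation":[-462.7,-384.3,-110.5],"rotation":[0,0,-11.64],"hand":1},{"translation":[-462.7,-384.3,-110.5],"rotation":[0,0,-11.64],"hand":1},{"translation":[-462.7,-384.3,-110.5],"rotation":[0,0,-11.64],"hand":1},{"translation":[-462.7,-384.3,-110.5],"rotation":[0,0,-11.64],"hand":1},{"translation":[-462.7,-384.3,-110.5],"rotation":[0,0,-11.64],"hand":1},{"translation":[-462.7,-384.3,-110.5],"rotation":[0,0,-11.64],"hand":1}])

```text
clock: 0.93
position: [0.3848, 0.217, 0.496]
orientation: [-3.141, -0.0, 3.03]
ft_force: [0.5, 0.5, -0.6]
grip_width: -0.0004
```

```bash
python3 -c "
from h import *
to([.499,.038,.475])"
```

```text
t 0.9333 pos [0.3848 0.217  0.496 ] F [ 0.47  0.45 -0.62] w -0.0004
shift mm [-133.4 -165.2   20.9] rot [-0.01 -0.02  0.02]
```

play_rows(steps=[{"translation":[-133,-165,-10],"rotation":[0,0,0],"hand":1},{"translation":[-133,-165,-10],"rotation":[0,0,0],"hand":1},{"translation":[-133,-165,-10],"rotation":[0,0,0],"hand":1},{"translation":[-133,-165,-10],"rotation":[0,0,0],"hand":1},{"translation":[-133,-165,-10],"rotation":[0,0,0],"hand":1},{"translation":[-133,-165,-10],"rotation":[0,0,0],"hand":1},{"translation":[-133,-165,-10],"rotation":[0,0,0],"hand":1},{"translation":[-133,-165,-10],"rotation":[0,0,0],"hand":1}])

```text
clock: 1.6
position: [0.498, 0.0401, 0.5052]
orientation: [3.141, -0.002, 3.029]
ft_force: [0.1, -0.0, 0.7]
grip_width: 0.0001
```

```bash
python3 -c "
from h import *
snap('top','top1');snap('scene','scene1')
to([.499,.038,.475])
a=cv2.imread('pics/scene1.png')[150:270,250:410];b=cv2.imread('pics/top1.png')[200:300,245:378]
cv2.imwrite('pics/j1.png',np.hstack([cv2.resize(a,(400,300)),cv2.resize(b,(400,300))]))"
```

```text
t 1.7 pos [0.4974 0.0412 0.5056] F [ 0.18 -0.83 -0.01] w 0.0003
shift mm [-2.  -3.1 30.6] rot [ 0.03 -0.08  0.08]
```

View pics/j1.png

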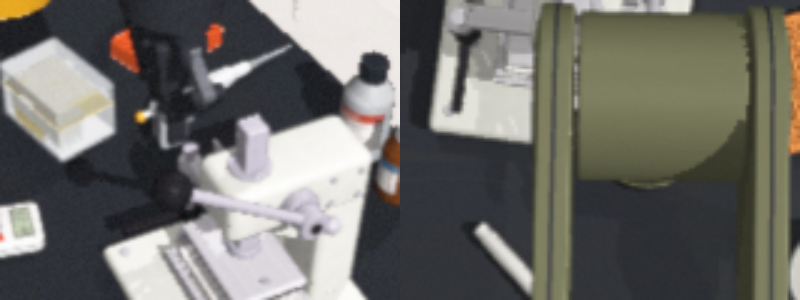

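play_rows(steps=[{"translation":[-2,-3,20],"rotation":[0,0,0],"hand":1},{"translation":[-2,-3,30],"rotation":[0,0,0],"hand":1},{"translation":[-1.5,-3,36],"rotation":[0,0,0],"hand":1},{"translation":[0,-3,41],"rotation":[0,0,0],"hand":1},{"translation":[2.7,-3,45],"rotation":[0,0,0],"hand":1},{"translation":[5,-3,49],"rotation":[0,0,0],"hand":1},{"translation":[7,-3,52.5],"rotation":[0,0,0],"hand":1}])

```text
clock: 2.28
position: [0.4889, 0.0392, 0.4545]
orientation: [3.141, -0.003, 3.031]
ft_force: [-7.8, 0.9, 11.6]
grip_width: -0.0
```

```bash
python3 -c "
from h import *
snap('scene','scene2')
to([.499-.0225,.038+.0025,.422])
a=cv2.imread('pics/scene2.png')[150:270,250:410]
cv2.imwrite('pics/j2.png',cv2.resize(a,(640,480)))"
```

```text
t 2.3333 pos [0.4884 0.0393 0.4538] F [-6.71  0.31  8.42] w -0.0002
shift mm [11.9 -0.1 31.9] rot [ 0.05 -0.25  0.09]
```

View pics/j2.png

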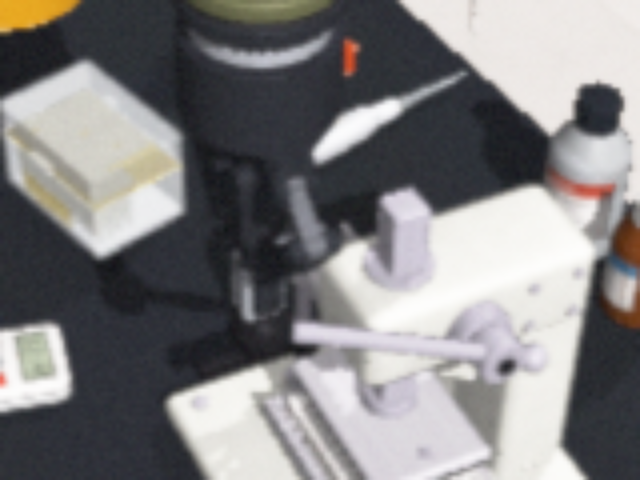

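play_rows(steps=[{"translation":[5,0,7.5],"rotation":[0,0,0],"hand":1},{"translation":[9,0,15],"rotation":[0,0,0],"hand":1},{"translation":[12.5,0,23],"rotation":[0,0,0],"hand":1},{"translation":[15,0,31],"rotation":[0,0,0],"hand":1},{"translation":[17.5,0,39],"rotation":[0,0,0],"hand":1},{"translation":[19.5,0,47.5],"rotation":[0,0,0],"hand":1},{"translation":[21,0,55],"rotation":[0,0,0],"hand":1},{"translation":[22,0,61],"rotation":[0,0,0],"hand":1},{"translation":[22.5,0,66],"rotation":[0,0,0],"hand":1},{"translation":[23,0,70],"rotation":[0,0,0],"hand":1}])

```text
clock: 3.17
position: [0.4665, 0.0415, 0.3835]
orientation: [3.141, -0.003, 3.031]
ft_force: [-3.2, 0.5, 5.0]
grip_width: -0.0001
```

```bash
python3 -c "
from h import *
to([.499-.0225,.038+.0025,.372])"
```

```text
t 3.1667 pos [0.4665 0.0415 0.3835] F [-3.24  0.47  5.02] w -0.0001
shift mm [-10.1   0.1  11.5] rot [ 0.01 -0.17  0.08]
```

play_rows(steps=[{"translation":[0,0,4],"rotation":[0,0,0],"hand":1},{"translation":[0,0,8],"rotation":[0,0,0],"hand":1},{"translation":[0,0,12],"rotation":[0,0,0],"hand":1},{"translation":[0,0,15],"rotation":[0,0,0],"hand":1},{"translation":[0,0,17.5],"rotation":[0,0,0],"hand":1},{"translation":[0,0,20],"rotation":[0,0,0],"hand":1}])

```text
clock: 3.67
position: [0.4676, 0.0411, 0.3636]
orientation: [3.141, -0.001, 3.031]
ft_force: [-3.5, 1.0, 5.6]
grip_width: 0.0001
```

play_rows(steps=[{"translation":[0,0,2],"rotation":[0,0,0],"hand":1},{"translation":[0,0,4],"rotation":[0,0,0],"hand":1},{"translation":[0,0,6],"rotation":[0,0,0],"hand":1}])

```text
clock: 3.92
position: [0.468, 0.0408, 0.3574]
orientation: [3.141, -0.0, 3.03]
ft_force: [-3.5, 2.4, 4.9]
grip_width: 0.0004
```

play_rows(steps=[{"translation":[-0.5,0,2],"rotation":[0,0,0],"hand":1},{"translation":[-0.5,0,4],"rotation":[0,0,0],"hand":1}])

```text
clock: 4.08
position: [0.4688, 0.0405, 0.3533]
orientation: [3.141, 0.0, 3.03]
ft_force: [-3.1, 1.5, 4.5]
grip_width: -0.0002
```

play_rows(steps=[{"translation":[-0.5,0,2],"rotation":[0,0,0],"hand":1},{"translation":[-0.5,0,4],"rotation":[0,0,0],"hand":1}])

```text
clock: 4.25
position: [0.4694, 0.0404, 0.3493]
orientation: [-3.142, 0.0, 3.03]
ft_force: [-3.2, 1.6, 5.2]
grip_width: -0.0001
```

play_rows(steps=[{"translation":[-0.5,0,2],"rotation":[0,0,0],"hand":1},{"translation":[-0.5,0,4],"rotation":[0,0,0],"hand":1}])

```text
clock: 4.42
position: [0.4697, 0.0403, 0.3452]
orientation: [-3.142, -0.0, 3.03]
ft_force: [-3.3, 0.3, 5.1]
grip_width: 0.0002
```

play_rows(steps=[{"translation":[-0.8,0,2],"rotation":[0,0,0],"hand":1},{"translation":[-0.8,0,4],"rotation":[0,0,0],"hand":1}])

```text
clock: 4.58
position: [0.4706, 0.0402, 0.3412]
orientation: [-3.141, 0.0, 3.03]
ft_force: [-3.0, 0.8, 5.2]
grip_width: 0.0002
```

play_rows(steps=[{"translation":[-0.8,0,1.5],"rotation":[0,0,0],"hand":1},{"translation":[-0.8,0,3],"rotation":[0,0,0],"hand":1}])

```text
clock: 4.75
position: [0.4713, 0.0401, 0.3383]
orientation: [-3.141, 0.0, 3.03]
ft_force: [-2.7, -0.1, 4.7]
grip_width: 0.0001
```

play_rows(steps=[{"translation":[-0.8,0,1.5],"rotation":[0,0,0],"hand":1},{"translation":[-0.8,0,3],"rotation":[0,0,0],"hand":1}])

```text
clock: 4.92
position: [0.4722, 0.04, 0.3353]
orientation: [-3.141, 0.0, 3.03]
ft_force: [-3.4, 1.0, 4.8]
grip_width: -0.0
```

play_rows(steps=[{"translation":[-0.8,0,1.5],"rotation":[0,0,0],"hand":1},{"translation":[-0.8,0,3],"rotation":[0,0,0],"hand":1}])

```text
clock: 5.08
position: [0.473, 0.0399, 0.3323]
orientation: [-3.141, 0.0, 3.03]
ft_force: [-3.5, -0.5, 4.8]
grip_width: -0.0
```

play_rows(steps=[{"translation":[-0.8,0,1.5],"rotation":[0,0,0],"hand":1},{"translation":[-0.8,0,3],"rotation":[0,0,0],"hand":1}])

```text
clock: 5.25
position: [0.4738, 0.0399, 0.3293]
orientation: [-3.141, 0.0, 3.03]
ft_force: [-2.9, 0.3, 4.4]
grip_width: -0.0002
```

play_rows(steps=[{"translation":[-0.8,0,1.5],"rotation":[0,0,0],"hand":1},{"translation":[-0.8,0,3],"rotation":[0,0,0],"hand":1}])

```text
clock: 5.42
position: [0.4743, 0.0398, 0.3263]
orientation: [-3.141, -0.0, 3.03]
ft_force: [-4.2, -0.3, 7.3]
grip_width: 0.0002
```

play_rows(steps=[{"translation":[-0.8,0,1.5],"rotation":[0,0,0],"hand":1},{"translation":[-0.8,0,3],"rotation":[0,0,0],"hand":1}])

```text
clock: 5.58
position: [0.4749, 0.0397, 0.3235]
orientation: [-3.141, -0.001, 3.03]
ft_force: [-4.6, 0.0, 9.3]
grip_width: -0.0
```

play_rows(steps=[{"translation":[-0.4,0,1],"rotation":[0,0,0],"hand":1},{"translation":[-0.4,0,2],"rotation":[0,0,0],"hand":1}])

```text
clock: 5.75
position: [0.4753, 0.0397, 0.3217]
orientation: [-3.141, -0.001, 3.03]
ft_force: [-5.7, 0.5, 10.7]
grip_width: 0.0001
```

play_rows(steps=[{"translation":[-0.4,0,1],"rotation":[0,0,0],"hand":1},{"translation":[-0.4,0,2],"rotation":[0,0,0],"hand":1}])

```text
clock: 5.92
position: [0.4756, 0.0397, 0.3199]
orientation: [-3.142, -0.001, 3.03]
ft_force: [-5.5, 0.1, 12.7]
grip_width: -0.0001
```

play_rows(steps=[{"translation":[0,0,0],"rotation":[0,0,0],"hand":1},{"translation":[0,0,0],"rotation":[0,0,0],"hand":1},{"translation":[0,0,0],"rotation":[0,0,0],"hand":1},{"translation":[0,0,0],"rotation":[0,0,0],"hand":1},{"translation":[0,0,0],"rotation":[0,0,0],"hand":1}])

```text
clock: 6.33
position: [0.4756, 0.0397, 0.3199]
orientation: [-3.142, -0.001, 3.03]
ft_force: [-5.1, 0.5, 10.3]
grip_width: -0.0001
```

```bash
python3 -c "
from h import *
snap('scene','scene3');snap('top','top3')
to([.499-.0225,.038+.0025,.372])
a=cv2.imread('pics/scene3.png')[180:300,270:430];b=cv2.imread('pics/top3.png')[160:280,225:385]
cv2.imwrite('pics/j3.png',np.hstack([cv2.resize(a,(400,300)),cv2.resize(b,(400,300))]))"
```

```text
t 6.4333 pos [0.4756 0.0397 0.3199] F [-4.35  0.7  10.86] w -0.0002
shift mm [ -0.8   0.9 -52.1] rot [-0.01 -0.04  0.01]
```

View pics/j3.png

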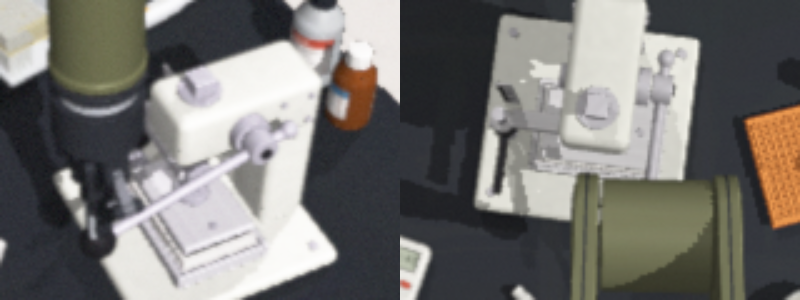

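play_rows(steps=[{"translation":[0,0,-1],"rotation":[0,0,0],"hand":1},{"translation":[0,0,-3],"rotation":[0,0,0],"hand":1},{"translation":[0,0,-6],"rotation":[0,0,0],"hand":1},{"translation":[0,0,-15],"rotation":[0,0,0],"hand":1},{"translation":[2,0,-40],"rotation":[0,0,0],"hand":1},{"translation":[5,0,-75],"rotation":[0,0,0],"hand":1},{"translation":[5,40,-75],"rotation":[0,0,0],"hand":0.4},{"translation":[5,80,-75],"rotation":[0,0,0],"hand":0.4},{"translation":[5,120,-75],"rotation":[0,0,0],"hand":0.4},{"translation":[5,155,-75],"rotation":[0,0,0],"hand":0.4}])

```text
clock: 7.27
position: [0.4889, 0.1962, 0.3957]
orientation: [3.14, 0.003, 3.029]
ft_force: [0.2, -0.6, 0.0]
grip_width: 0.0482
```

```bash
python3 -c "
from h import *
snap('scene','scene4');snap('top','top4')
to([.552,.193,.33])
print(proj('scene',[[.612,.186,.05],[.612,.186,.09],[.5375,.194,.05],[.5375,.194,.09]]))
a=cv2.imread('pics/scene4.png')[180:300,270:430];b=cv2.imread('pics/top4.png')[160:280,225:385]
cv2.imwrite('pics/j4a.png',cv2.resize(a,(800,600),interpolation=2));cv2.imwrite('pics/j4b.png',cv2.resize(b,(800,600),interpolation=2))"
```

```text
t 7.3667 pos [0.4894 0.1987 0.3953] F [ 1.   -0.65 -0.  ] w 0.051
shift mm [-62.7   0.8  65.5] rot [0.21 0.17 0.27]
[[324.80948084 237.89287452]
 [325.07825723 227.22021481]
 [299.08443437 246.79974389]
 [298.72004154 236.1403092 ]]
```

View pics/j4a.png

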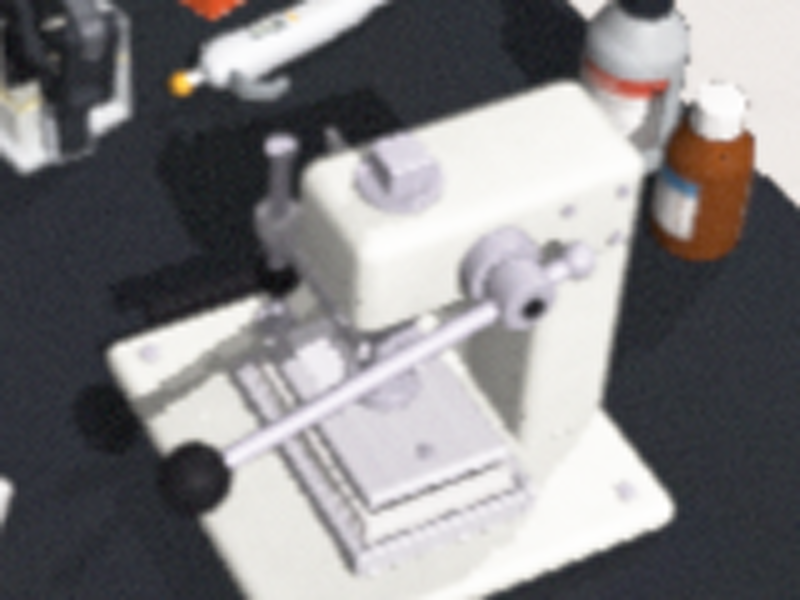

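View pics/j4b.png

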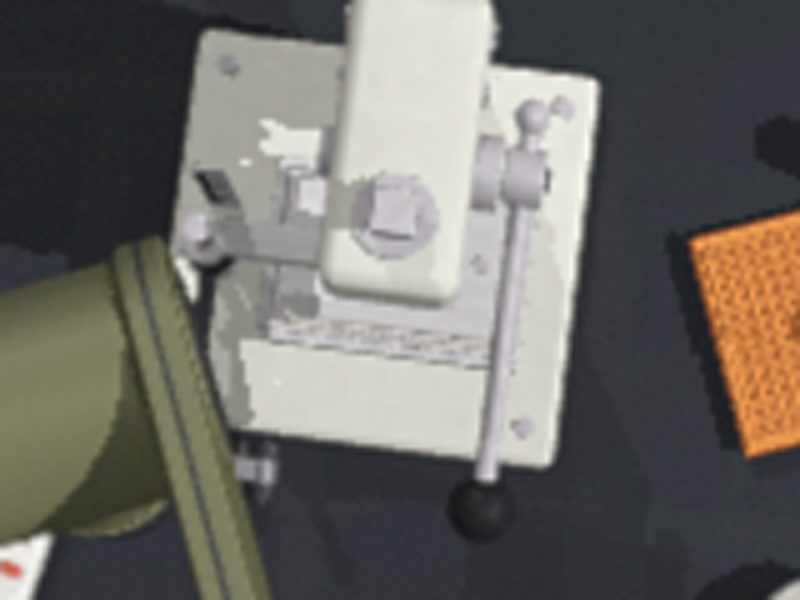

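```bash
python3 -c "
from h import *
y=np.array([np.sin(np.radians(6.4)),np.cos(np.radians(6.4))]);x=np.array([y[1],-y[0]]);rod=np.array([.612,.186])
for n,p,z in(('nest corner TL front',(277,227),.05),('nest right front',(323,232.5),.05),('platen',(280,222),.07)):
    v=atz('top',p,z)[:2]-rod;print(n,(x@v).round(4),(y@v).round(4))
# current crop j4b: nest left front corner (270,335)/5
p=(225+268/5,160+335/5);v=atz('top',p,.045)[:2]-rod;print(x@v,y@v)
p=(225+490/5,160+368/5);v=atz('top',p,.045)[:2]-rod;print(x@v,y@v)
p=(225+200/5,160+232/5);v=atz('top',p,.152)[:2]-rod;print('rodtop',x@v,y@v)
print('rod now',tri(p,(270+280/5,180+142/5)))
"
```

```text
nest corner TL front -0.0397 -0.0303
nest right front -0.0387 -0.1557
platen -0.0272 -0.038
-0.0386942334024403 -0.03428085211565542
-0.041219351773630314 -0.15614839599974767
rodtop -0.0012178763515261612 -0.0011843427019462762
rod now (array([0.61069229, 0.18388651, 0.15827778]), np.float64(0.0020807436430918405))
```

```bash
python3 -c "
from h import *
to([.547,.1922,.214])"
```

```text
t 7.3667 pos [0.4894 0.1987 0.3953] F [ 1.   -0.65 -0.  ] w 0.051
shift mm [-57.4  -1.  181.5] rot [0.21 0.17 0.27]
```

play_rows(steps=[{"translation":[-57,-1,20],"rotation":[0,0,0],"hand":0.5},{"translation":[-57,-1,50],"rotation":[0,0,0],"hand":0.5},{"translation":[-57,-1,80],"rotation":[0,0,0],"hand":0.5},{"translation":[-57,-1,100],"rotation":[0,0,0],"hand":0.5},{"translation":[-57,-1,100],"rotation":[0,0,0],"hand":0.5},{"translation":[-57,-1,100],"rotation":[0,0,0],"hand":0.5}])

```text
clock: 7.87
position: [0.5447, 0.1863, 0.2937]
orientation: [-3.14, -0.003, 3.029]
ft_force: [0.3, 0.6, -0.6]
grip_width: 0.0426
```

```bash
python3 -c "
from h import *
snap('scene','scene5');snap('top','top5')
to([.547,.1922,.214])
a=cv2.imread('pics/scene5.png')[160:280,240:400];b=cv2.imread('pics/top5.png')[160:280,205:365]
cv2.imwrite('pics/j5.png',np.hstack([cv2.resize(a,(400,300),interpolation=2),cv2.resize(b,(400,300),interpolation=2)]))"
```

```text
t 7.9667 pos [0.5456 0.1868 0.2961] F [-0.31 -0.11  0.92] w 0.0425
shift mm [-0.5  5.4 82.1] rot [ 0.05  0.15 -0.01]
```

View pics/j5.png

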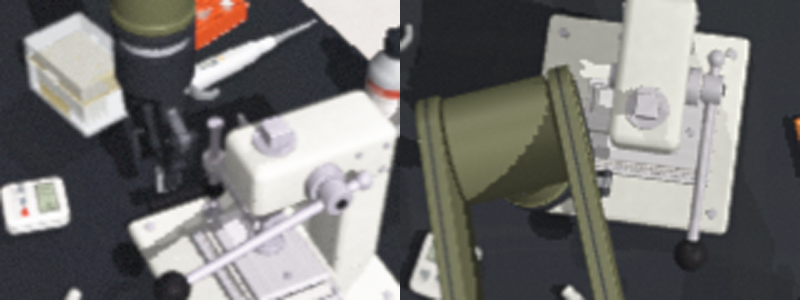

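play_rows(steps=[{"translation":[-0.5,5.4,10],"rotation":[0,0,0],"hand":0.5},{"translation":[-0.5,5.4,22],"rotation":[0,0,0],"hand":0.5},{"translation":[-0.5,5.4,34],"rotation":[0,0,0],"hand":0.5},{"translation":[-0.5,5.4,44],"rotation":[0,0,0],"hand":0.5},{"translation":[-0.5,5.4,52],"rotation":[0,0,0],"hand":0.5},{"translation":[-0.5,5.4,58],"rotation":[0,0,0],"hand":0.5},{"translation":[-0.5,5.4,60],"rotation":[0,0,0],"hand":0.5},{"translation":[-0.5,5.4,60],"rotation":[0,0,0],"hand":0.5}])

```text
clock: 8.63
position: [0.5458, 0.1923, 0.234]
orientation: [-3.141, -0.001, 3.03]
ft_force: [-0.5, -0.3, -0.3]
grip_width: 0.0427
```

```bash
python3 -c "
from h import *
snap('scene','scene6')
to([.547,.1922,.214])
a=cv2.imread('pics/scene6.png')[190:280,260:380]
cv2.imwrite('pics/j6.png',cv2.resize(a,(800,600),interpolation=2))"
```

```text
t 8.6833 pos [0.5461 0.1923 0.2345] F [ 0.5  -0.05 -1.01] w 0.0426
shift mm [-0.9  0.  20.5] rot [0. 0. 0.]
```

View pics/j6.png

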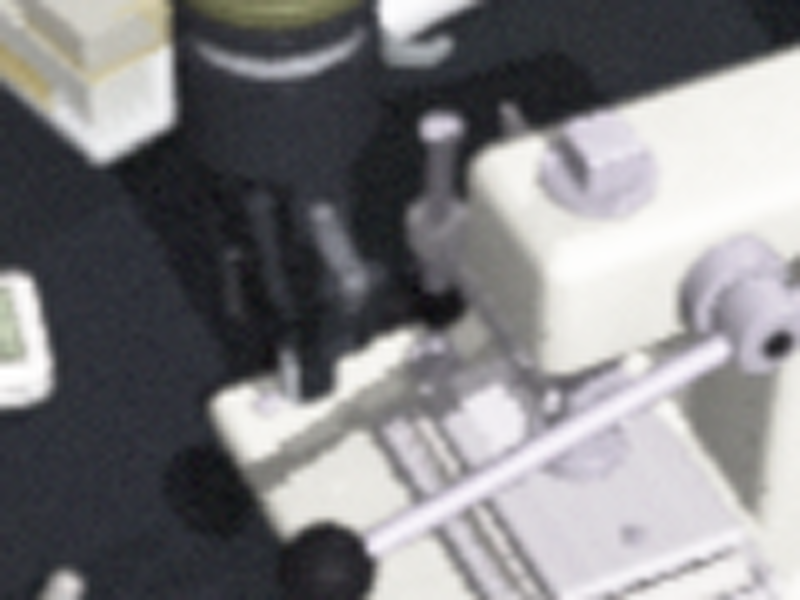

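play_rows(steps=[{"translation":[-0.8,0,7],"rotation":[0,0,0],"hand":0.5},{"translation":[-0.8,0,14],"rotation":[0,0,0],"hand":0.5},{"translation":[-0.8,0,20],"rotation":[0,0,0],"hand":0.6},{"translation":[-0.8,0,20],"rotation":[0,0,0],"hand":0.7},{"translation":[-0.8,0,20],"rotation":[0,0,0],"hand":0.8},{"translation":[-0.8,0,20],"rotation":[0,0,0],"hand":0.82},{"translation":[-0.8,0,20],"rotation":[0,0,0],"hand":0.82}], squeeze=20)

```text
clock: 9.27
position: [0.5466, 0.1924, 0.2144]
orientation: [3.141, -0.0, 3.03]
ft_force: [-0.9, 2.5, -1.1]
grip_width: 0.0157
```

play_rows(steps=[{"translation":[0,1,0],"rotation":[0,0,0],"hand":0.82},{"translation":[0,2,0],"rotation":[0,0,0],"hand":0.82},{"translation":[0,2,0],"rotation":[0,0,0],"hand":0.82}])

```text
clock: 9.52
position: [0.5472, 0.1942, 0.2148]
orientation: [3.142, 0.001, 3.03]
ft_force: [-0.3, -0.2, -1.0]
grip_width: 0.015
```

play_rows(steps=[{"translation":[0,0,0],"rotation":[0,0,0],"hand":0.86},{"translation":[0,0,0],"rotation":[0,0,0],"hand":0.9},{"translation":[0,0,0],"rotation":[0,0,0],"hand":1},{"translation":[0,0,0],"rotation":[0,0,0],"hand":1},{"translation":[0,0,0],"rotation":[0,0,0],"hand":1}])

```text
clock: 9.93
position: [0.5472, 0.1947, 0.2147]
orientation: [3.14, 0.001, 3.03]
ft_force: [0.4, 5.3, 1.5]
grip_width: 0.01
```

Gripped at 10.0 mm, which matches the tab. I'll trim out the side force, then lift.

play_rows(steps=[{"translation":[0,0.8,0],"rotation":[0,0,0],"hand":1},{"translation":[0,0.8,0],"rotation":[0,0,0],"hand":1},{"translation":[0,0.8,0],"rotation":[0,0,0],"hand":1}])

```text
clock: 10.18
position: [0.5472, 0.195, 0.2147]
orientation: [3.141, 0.001, 3.03]
ft_force: [0.2, 3.5, 2.0]
grip_width: 0.0094
```

play_rows(steps=[{"translation":[0,0,-2],"rotation":[0,0,0],"hand":1},{"translation":[0,0,-4],"rotation":[0,0,0],"hand":1},{"translation":[0,0,-6],"rotation":[0,0,0],"hand":1}])

```text
clock: 10.43
position: [0.5473, 0.1949, 0.2202]
orientation: [3.141, 0.0, 3.03]
ft_force: [1.7, 4.1, -3.5]
grip_width: 0.0094
```

play_rows(steps=[{"translation":[0,0,-2],"rotation":[0,0,0],"hand":1},{"translation":[0,0,-4],"rotation":[0,0,0],"hand":1},{"translation":[0,0,-6],"rotation":[0,0,0],"hand":1},{"translation":[0,0,-7],"rotation":[0,0,0],"hand":1}])

```text
clock: 10.77
position: [0.5473, 0.195, 0.2278]
orientation: [3.141, 0.001, 3.03]
ft_force: [2.1, 3.2, -3.5]
grip_width: 0.0097
```

```bash
python3 -c "
from h import *
snap('scene','scene7')
to([.547,.1922,.214])
a=cv2.imread('pics/scene7.png')[190:280,260:380]
cv2.imwrite('pics/j7.png',cv2.resize(a,(800,600),interpolation=2))"
```

```text
t 10.8167 pos [0.5472 0.195  0.2279] F [ 3.2   3.94 -3.08] w 0.0094
shift mm [-0.1 -2.8 13.9] rot [ 0.02  0.04 -0.  ]
```

View pics/j7.png

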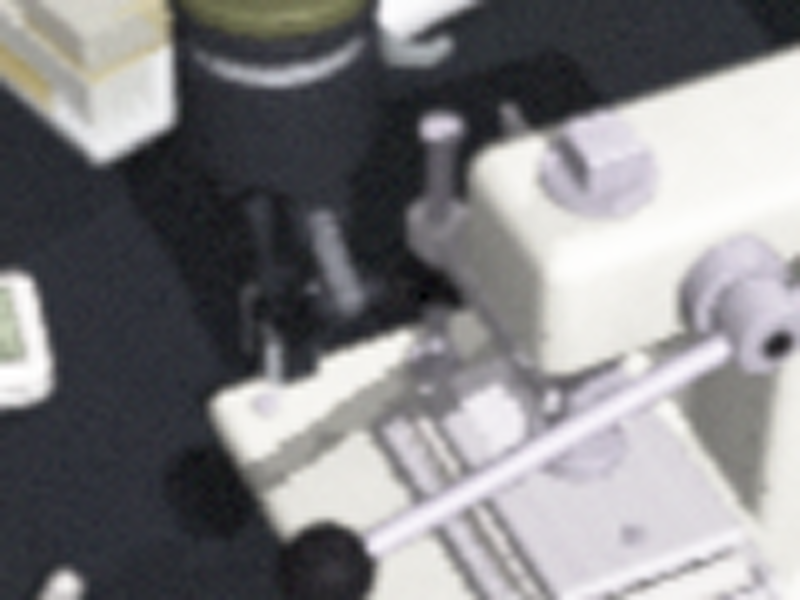

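play_rows(steps=[{"translation":[0,0,-1],"rotation":[0,0,0],"hand":1},{"translation":[0,0,-2],"rotation":[0,0,0],"hand":1}])

```text
clock: 10.98
position: [0.5472, 0.1949, 0.2296]
orientation: [3.141, 0.001, 3.03]
ft_force: [3.2, 4.1, -3.5]
grip_width: 0.0098
```

play_rows(steps=[{"translation":[0,0,-1],"rotation":[0,0,0],"hand":1},{"translation":[0,0,-2],"rotation":[0,0,0],"hand":1}])

```text
clock: 11.15
position: [0.5473, 0.195, 0.2316]
orientation: [3.141, 0.001, 3.03]
ft_force: [3.6, 4.7, -4.5]
grip_width: 0.0095
```

play_rows(steps=[{"translation":[0,0,-1],"rotation":[0,0,0],"hand":1},{"translation":[0,0,-2],"rotation":[0,0,0],"hand":1}])

```text
clock: 11.32
position: [0.5473, 0.195, 0.2336]
orientation: [3.141, 0.001, 3.03]
ft_force: [2.9, 3.3, -3.6]
grip_width: 0.0097
```

play_rows(steps=[{"translation":[0,0,-0.5],"rotation":[0,0,0],"hand":1},{"translation":[0,0,-1],"rotation":[0,0,0],"hand":1}])

```text
clock: 11.48
position: [0.5472, 0.1949, 0.2346]
orientation: [3.141, 0.001, 3.03]
ft_force: [2.9, 3.6, -3.2]
grip_width: 0.0097
```

play_rows(steps=[{"translation":[0,0,-0.5],"rotation":[0,0,0],"hand":1},{"translation":[0,0,-1],"rotation":[0,0,0],"hand":1}])

```text
clock: 11.65
position: [0.5472, 0.195, 0.2355]
orientation: [3.141, 0.001, 3.03]
ft_force: [3.0, 4.7, -3.1]
grip_width: 0.0098
```

play_rows(steps=[{"translation":[0,0,-0.5],"rotation":[0,0,0],"hand":1},{"translation":[0,0,-1],"rotation":[0,0,0],"hand":1}])

```text
clock: 11.82
position: [0.5473, 0.1949, 0.2365]
orientation: [3.141, 0.001, 3.03]
ft_force: [3.9, 3.4, -2.0]
grip_width: 0.0096
```

play_rows(steps=[{"translation":[0,0,-0.5],"rotation":[0,0,0],"hand":1},{"translation":[0,0,-1],"rotation":[0,0,0],"hand":1}])

```text
clock: 11.98
position: [0.5472, 0.1949, 0.2375]
orientation: [3.141, 0.001, 3.03]
ft_force: [2.9, 3.4, -3.0]
grip_width: 0.0094
```

play_rows(steps=[{"translation":[0,0,-0.5],"rotation":[0,0,0],"hand":1},{"translation":[0,0,-1],"rotation":[0,0,0],"hand":1}])

```text
clock: 12.15
position: [0.5473, 0.195, 0.2385]
orientation: [3.141, 0.001, 3.03]
ft_force: [3.2, 4.1, -3.5]
grip_width: 0.0098
```

play_rows(steps=[{"translation":[0,0,-0.5],"rotation":[0,0,0],"hand":1},{"translation":[0,0,-1],"rotation":[0,0,0],"hand":1}])

```text
clock: 12.32
position: [0.5473, 0.1949, 0.239]
orientation: [3.141, 0.0, 3.03]
ft_force: [4.7, 4.6, -9.8]
grip_width: 0.0094
```

play_rows(steps=[{"translation":[0,0,-0.5],"rotation":[0,0,0],"hand":1},{"translation":[0,0,-1],"rotation":[0,0,0],"hand":1}])

```text
clock: 12.48
position: [0.5473, 0.1949, 0.2395]
orientation: [-3.142, 0.0, 3.03]
ft_force: [5.6, 4.8, -13.4]
grip_width: 0.0101
```

```bash
python3 -c "
from h import *
snap('scene','scene8')
to([.547,.1922,.214])
a=cv2.imread('pics/scene8.png')[190:280,260:380]
cv2.imwrite('pics/j8.png',cv2.resize(a,(800,600),interpolation=2))"
```

```text
t 12.5333 pos [0.5473 0.1949 0.2394] F [  5.69   3.82 -12.39] w 0.0098
shift mm [ 0.  -2.7 25.4] rot [-0.    0.01  0.  ]
```

View pics/j8.png

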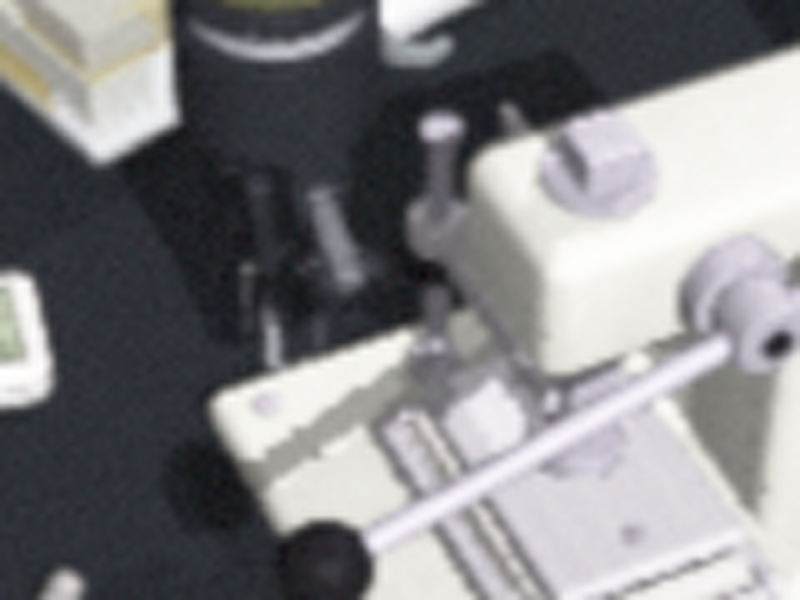

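Contact was felt at TCP z = 0.2388: Fz jumped from −3 to −10, then −13. In the scene view the collar sits against the eye and the lever ball is still at (328,565). I'll ease off the load before releasing.

play_rows(steps=[{"translation":[0,0,0.5],"rotation":[0,0,0],"hand":1},{"translation":[0,0,1],"rotation":[0,0,0],"hand":1},{"translation":[0,0,1],"rotation":[0,0,0],"hand":1}])

```text
clock: 12.78
position: [0.5473, 0.1949, 0.2391]
orientation: [3.141, 0.0, 3.03]
ft_force: [3.9, 4.3, -6.0]
grip_width: 0.0094
```

play_rows(steps=[{"translation":[0,0,0.5],"rotation":[0,0,0],"hand":1},{"translation":[0,0,0.5],"rotation":[0,0,0],"hand":1}])

```text
clock: 12.95
position: [0.5473, 0.195, 0.2389]
orientation: [3.141, 0.001, 3.03]
ft_force: [2.6, 4.8, -4.3]
grip_width: 0.0096
```

play_rows(steps=[{"translation":[0,0,0],"rotation":[0,0,0],"hand":0.85},{"translation":[0,0,0],"rotation":[0,0,0],"hand":0.75},{"translation":[0,0,0],"rotation":[0,0,0],"hand":0.65},{"translation":[0,0,0],"rotation":[0,0,0],"hand":0.55},{"translation":[0,0,0],"rotation":[0,0,0],"hand":0.55}])

```text
clock: 13.37
position: [0.5467, 0.1946, 0.239]
orientation: [-3.141, -0.001, 3.03]
ft_force: [-0.1, 0.0, 0.4]
grip_width: 0.0382
```

```bash
python3 -c "
from h import *
snap('scene','scene9')
to([.547,.1922,.214])
a=cv2.imread('pics/scene9.png')[190:280,260:380]
cv2.imwrite('pics/j9.png',cv2.resize(a,(800,600),interpolation=2))"
```

```text
t 13.4167 pos [0.5468 0.1947 0.239 ] F [-0.19 -0.17 -0.06] w 0.0383
shift mm [-0.5 -2.4 25. ] rot [-0.03 -0.02  0.  ]
```

View pics/j9.png

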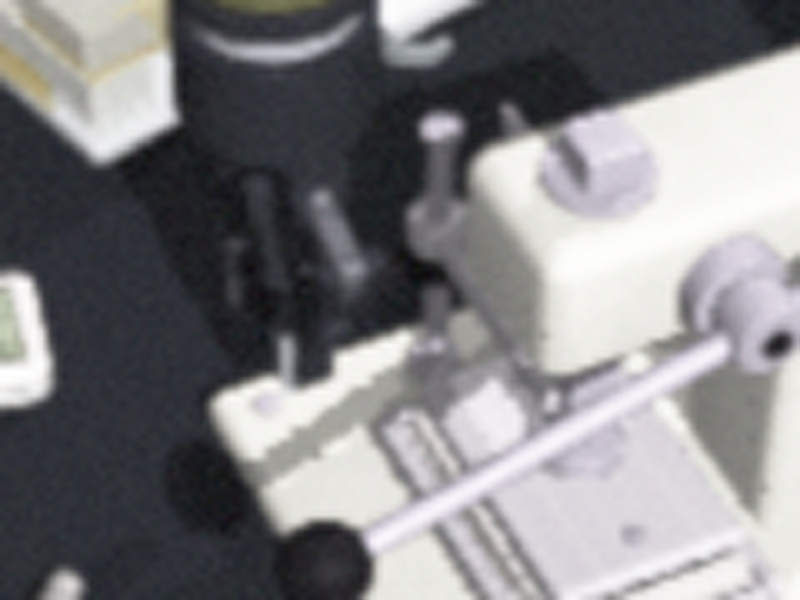

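play_rows(steps=[{"translation":[2,0,-8],"rotation":[0,0,0],"hand":0.55},{"translation":[4,0,-25],"rotation":[0,0,0],"hand":0.55},{"translation":[8,0,-55],"rotation":[0,0,0],"hand":0.55},{"translation":[20,20,-95],"rotation":[0,0,0],"hand":0.55},{"translation":[40,50,-120],"rotation":[0,0,0],"hand":0.55},{"translation":[60,90,-130],"rotation":[0,0,0],"hand":0.55},{"translation":[70,120,-130],"rotation":[0,0,0],"hand":0.55},{"translation":[70,140,-130],"rotation":[0,0,0],"hand":0.55},{"translation":[70,140,-130],"rotation":[0,0,0],"hand":0.55},{"translation":[70,140,-130],"rotation":[0,0,0],"hand":0.55}])

```text
clock: 14.25
position: [0.4925, 0.3428, 0.3695]
orientation: [-3.141, 0.001, 3.033]
ft_force: [0.1, -0.8, -0.1]
grip_width: 0.0385
```

```bash
python3 -c "
from h import *
snap('scene','scene10');snap('top','top10')
to([.547,.1922,.214])
a=cv2.imread('pics/scene10.png')[190:280,280:400];b=cv2.imread('pics/top10.png')
cv2.imwrite('pics/j10.png',cv2.resize(a,(800,600),interpolation=2))"
```

```text
t 14.35 pos [0.4927 0.341  0.3688] F [ 0.33 -0.1  -0.36] w 0.0387
shift mm [ -70.6 -141.6  155. ] rot [-0.08 -0.04  0.01]
```

View pics/j10.png

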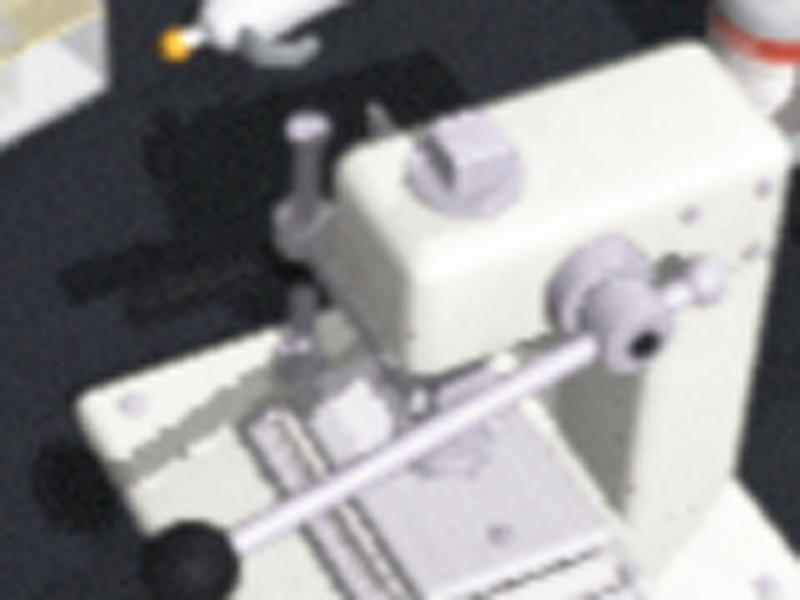

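View pics/top10.png

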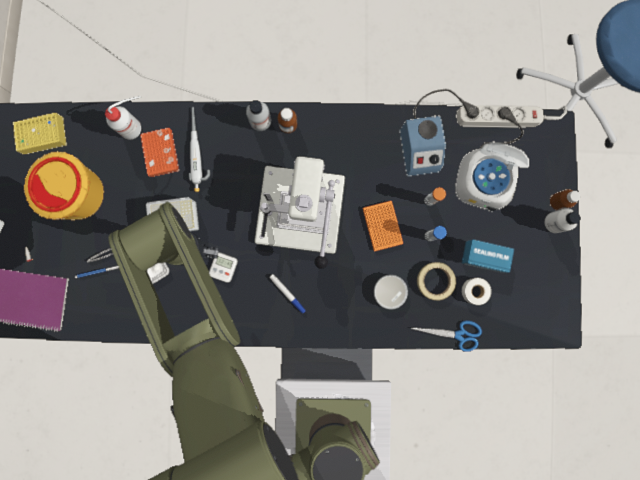

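```bash
python3 -c "
import cv2,numpy as np
a=cv2.imread('pics/scene4.png',0).astype(np.float32)
for n in('scene5','scene6','scene8','scene9','scene10'):
    b=cv2.imread(f'pics/{n}.png',0).astype(np.float32)
    for nm,(y,x,h,w) in dict(ball=(260,292,32,32),lever=(245,312,30,40),ref=(190,360,60,60),platen=(256,345,30,35)).items():
        print(n,nm,np.round(cv2.phaseCorrelate(a[y:y+h,x:x+w],b[y:y+h,x:x+w],cv2.createHanningWindow((w,h),cv2.CV_32F)),2).tolist() if 0 else [np.round(v,2) for v in cv2.phaseCorrelate(a[y:y+h,x:x+w],b[y:y+h,x:x+w],cv2.createHanningWindow((w,h),cv2.CV_32F))])
"
```

```text
scene5 ball [array([0.02, 0.03]), np.float64(0.95)]
scene5 lever [array([-0.03,  0.  ]), np.float64(1.01)]
scene5 ref [array([-0.03,  0.08]), np.float64(0.97)]
scene5 platen [array([0.03, 0.01]), np.float64(0.99)]
scene6 ball [array([ 0.49, -0.33]), np.float64(0.68)]
scene6 lever [array([0.13, 0.12]), np.float64(0.69)]
scene6 ref [array([0.07, 0.04]), np.float64(0.86)]
scene6 platen [array([0.04, 0.03]), np.float64(0.99)]
scene8 ball [array([ 0.59, -0.23]), np.float64(0.54)]
scene8 lever [array([0.28, 0.1 ]), np.float64(0.52)]
scene8 ref [array([ 0.07, -0.05]), np.float64(0.72)]
scene8 platen [array([0.01, 0.04]), np.float64(1.0)]
scene9 ball [array([ 0.96, -0.6 ]), np.float64(0.4)]
scene9 lever [array([0.1 , 0.01]), np.float64(0.45)]
scene9 ref [array([ 0.14, -0.01]), np.float64(0.72)]
scene9 platen [array([0.08, 0.03]), np.float64(0.99)]
scene10 ball [array([ 0.2 , -1.37]), np.float64(0.47)]
scene10 lever [array([0.12, 0.06]), np.float64(0.39)]
scene10 ref [array([0.11, 0.05]), np.float64(0.7)]
scene10 platen [array([0.06, 0.03]), np.float64(0.98)]
```

```bash
python3 -c "
import cv2,numpy as np
L=[cv2.resize(cv2.imread(f'pics/scene{n}.png')[255:295,290:330],(260,260),interpolation=2) for n in(4,9,10)]
cv2.imwrite('pics/j11.png',np.clip(np.hstack(L)*1.8,0,255).astype('uint8'))
for n in (4,5,6,7,8,9,10):
    g=cv2.imread(f'pics/scene{n}.png',0)
    print(n,[ [int(v) for v in g[y,306:311]] for y in (264,266,267,268,282,283,284,286)])
    b=g[266:288,298:320].astype(float)
"
```

```text
4 [[228, 228, 230, 229, 230], [227, 227, 226, 228, 227], [219, 212, 208, 206, 214], [165, 130, 109, 104, 143], [32, 32, 31, 47, 73], [35, 40, 36, 65, 122], [43, 44, 47, 60, 119], [42, 45, 41, 45, 64]]
5 [[226, 228, 229, 228, 229], [228, 226, 229, 227, 230], [219, 207, 208, 208, 216], [167, 130, 109, 103, 140], [35, 30, 35, 42, 74], [41, 42, 41, 68, 120], [43, 42, 45, 63, 120], [39, 42, 46, 45, 65]]
6 [[229, 227, 227, 229, 231], [229, 227, 227, 228, 228], [220, 211, 208, 205, 215], [167, 129, 112, 105, 143], [35, 33, 31, 44, 79], [39, 41, 35, 63, 121], [43, 40, 45, 64, 120], [44, 42, 42, 43, 66]]
7 [[227, 229, 228, 229, 229], [227, 227, 227, 228, 228], [220, 211, 205, 205, 215], [167, 129, 111, 104, 142], [30, 28, 33, 44, 73], [41, 37, 42, 64, 119], [44, 43, 35, 62, 117], [43, 43, 41, 45, 63]]
8 [[227, 228, 229, 229, 229], [227, 227, 228, 226, 229], [206, 202, 201, 201, 207], [111, 86, 81, 83, 95], [39, 32, 40, 69, 114], [40, 40, 49, 96, 154], [46, 42, 43, 67, 120], [42, 43, 41, 45, 64]]
9 [[229, 228, 227, 230, 228], [228, 227, 227, 226, 227], [206, 203, 202, 203, 206], [111, 81, 78, 82, 94], [38, 30, 34, 69, 117], [38, 47, 48, 93, 152], [42, 42, 44, 66, 122], [42, 44, 45, 45, 63]]
10 [[226, 227, 228, 229, 229], [226, 229, 226, 228, 228], [207, 203, 204, 203, 206], [112, 82, 78, 80, 99], [41, 41, 33, 66, 114], [43, 42, 49, 93, 148], [40, 43, 45, 67, 123], [41, 43, 42, 44, 65]]
```

View pics/j11.png

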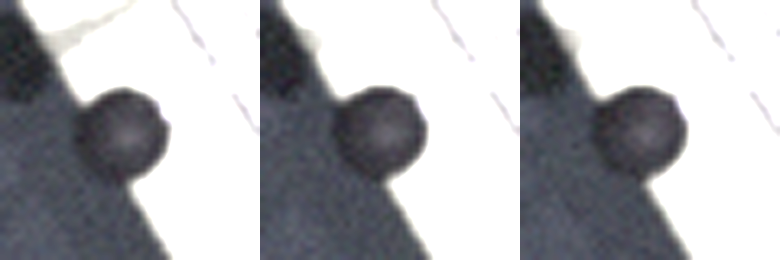

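```bash
python3 -c "
import cv2,numpy as np
for n in (3,4,7,8,10):
    g=cv2.cvtColor(cv2.imread(f'pics/scene{n}.png'),cv2.COLOR_BGR2GRAY)
    s=[]
    for x in (322,325,328):
        y0=250
        s.append([int(v) for v in g[258:276,x]])
    print(n);[print('  ',q) for q in s]
"
```

```text
3
   [143, 137, 128, 124, 134, 147, 130, 119, 151, 214, 238, 240, 220, 210, 230, 232, 233, 232]
   [160, 107, 70, 67, 71, 67, 91, 165, 231, 242, 220, 169, 151, 202, 227, 232, 233, 232]
   [146, 181, 191, 193, 158, 179, 223, 243, 230, 206, 193, 209, 201, 172, 141, 131, 138, 163]
4
   [209, 207, 207, 190, 174, 135, 130, 154, 207, 235, 245, 228, 212, 219, 231, 231, 231, 232]
   [172, 165, 164, 173, 186, 183, 187, 227, 244, 235, 199, 145, 162, 198, 228, 232, 232, 232]
   [150, 181, 179, 166, 168, 214, 237, 239, 214, 181, 201, 206, 201, 168, 142, 129, 140, 163]
7
   [208, 208, 205, 189, 172, 133, 130, 153, 207, 236, 245, 228, 217, 220, 231, 233, 234, 232]
   [173, 165, 162, 170, 187, 187, 188, 224, 244, 234, 199, 145, 161, 200, 231, 230, 231, 233]
   [150, 180, 182, 170, 169, 214, 238, 240, 212, 183, 197, 210, 200, 172, 141, 130, 141, 163]
8
   [209, 208, 208, 190, 172, 133, 136, 184, 226, 240, 241, 217, 210, 229, 233, 232, 233, 232]
   [172, 163, 161, 173, 177, 175, 209, 238, 245, 223, 169, 134, 163, 204, 229, 232, 232, 233]
   [148, 180, 184, 181, 188, 229, 244, 233, 203, 183, 199, 210, 202, 170, 144, 131, 141, 162]
10
   [211, 207, 205, 191, 173, 132, 136, 182, 225, 242, 240, 220, 212, 228, 232, 231, 233, 232]
   [175, 166, 164, 172, 176, 172, 210, 238, 244, 221, 169, 131, 160, 201, 229, 232, 233, 233]
   [147, 179, 185, 182, 188, 227, 245, 232, 202, 183, 198, 206, 200, 170, 141, 130, 140, 167]
```

```bash
python3 -c "
from h import *
o=get_obs();print(o['clock'],o['ft_force'],abs(o['qd']).max());print(job.sign_off())"
```

```text
14.35 [ 0.33135879 -0.09592674 -0.35608114] 0.017999992848256496
the job is handed in; nothing more can be done
None
```

The press is closed on the plate and the stop collar is set against the stop arm. I handed the job in at 14.4 s, and no verdict was reported.

- **Pressing:** I pushed the ball down along its arc with the closed fingertips. Drag was about 5 N. The push firmed up at a lever swing of about 0.86 rad, and I stopped about 9 N above the drag at about 0.91 rad and held it there for 0.4 s.
- **Collar:** I gripped the tab, which read 10 mm wide as expected, and slid the collar up about 24 mm against 3 to 4 N. The force then rose to 13 N, or about 10 N on the stop arm, so I eased off to about 4 N, opened the jaws and backed clear.

**Last checks:**
- The force reading was about zero, with the robot clear of everything.
- In the scene picture the collar sits against the stop arm's eye.
- The only bystander the route came near was the timer, and it looks unmoved in the top picture. I did not measure the others.
- The lever sprang back about 3 mm at the ball after release. It rose about 2 mm more when the collar met the arm, so I did lift the press slightly, though it stayed put afterwards.
- I estimate 18 to 28 N of clamping is left, above the 10 N needed. That comes from ball travel and spring stiffness, as the clamping force cannot be read directly.
- The collar gap could not be measured to 1.5 mm in the pictures. I judged it from the force at contact.

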